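# Snug down the caddy lid

## Robot

A 6-joint arm with a two-finger parallel gripper is mounted at the origin on a cart in front of the work surface, level with it; the furniture and walls round the work are solid. World frame = base frame: x ahead of the robot, y to its left, z up, the work surface at z = 0. Lengths are in m, angles in degrees, forces in N, time in s.
With the tool pointing down it reaches from about 0.4 to 0.825 m from the base axis. Payload 7 kg.
Tool frame: the origin (TCP) lies on the centre line of the jaws, within the pads' length; the fingertips stand 19 mm ahead of it and the grasp point (between the pads) is the TCP; z points along the fingers, y is the line along which they close (so a half turn about z gives the same grasp; the last joint's range is limited). The gripper opens to 88 mm and grips with 3 to 60 N. Pads are 19 mm wide; open, the fingers measure 130 mm over their backs; the gripper's body (78 mm by 193 mm) begins 47 mm behind the grasp point.
Start: joints at [-47.091, 20.546, 0.682, 0, -70.136, -16.507], TCP at [0.3, -0.605, 0.246] pointing down, gripper open.
Joint ranges: [-176.03, 176.03], [-82.01, 121.73], [-58.28, 71.71], [-173.87, 95.51], [-174.79, -0.11], [-173.66, 173.66]. Speed limits (degrees/s): [136.94, 136.94, 172.46, 180, 180, 180].

## Interface

Orientations are given as [roll, pitch, yaw] about the fixed x, y, z axes, in that order (R = Rz(yaw) Ry(pitch) Rx(roll)).
In Python, from plant import get_state, capture, close_job gives the robot as it stands.
- The arm moves only by the tool apply_moves, never from a script. Its argument "targets" is a list of rows, each a list of 7 numbers: the opening, from 0 (shut) to 1 (fully open), then the shift along the tool's x, y, z normalised to -1 to 1, where 1 is 1000 mm, then the turn, a rotation vector about the tool's x, y, z normalised to -1 to 1, where 1 is 90 degrees. In form: [[claw, tx, ty, tz, ax, ay, az], ...]. A call has 1 to 20 rows; each row shifts and turns the commanded pose from where the row before left it, along the tool's axes as they then stand; what a row does not reach is not made up. A row lasts 1/12 s, in which the tool goes at most 41.7 mm and 7.16 degrees, less where a joint would pass 70% of its speed; a pose out of reach is approached as far as the arm can. A call with a number of a shift or a turn outside -1 to 1 is refused whole. A call with a gripper value outside its range is refused whole. The fingers move at their own pace and stop on an object; "newtons" is the grip in N (left out, the last holds). Time passes only in rows, so rows that do not move let the fingers close. It gives the time, the measured TCP pose, the force, the opening and the grip force at its end, in the units of the state.
- get_state(): the state, without advancing time (a new reading comes with each control period).
- capture(name): name is "side" or "top"; returns a dict with "frame" (400x640x3 uint8, red, green, blue), "range_z" (400x640 float32, m along the optical axis (not along the pixel's ray), 0 where there is no reading), "camera_matrix" (3x3 intrinsics, pixels), "T" (4x4, takes a point from camera to world coordinates). Camera axes: x right, y down, z forward; pixel columns grow to the right and rows downward; lengths in m; the calibration is good to about 2 mm. A picture is of the moment at which its call begins.
- close_job(): hands the job in; it is judged then, once.
The state is a dict: "time_s": time; "joints": joint angles; "qd": joint speeds; "joint_torque": joint torques, N m; "tcp_pos": TCP position; "eef_rot": TCP orientation; "contact_force": force on the tool from outside, world axes, zero at the start; "moment": the same for the moment, N m; "gripper_width": finger opening in m; "gripper_force": force on a finger pad.
Only numpy, scipy, OpenCV 4.12 (cv2) and the standard library are available. Lean on these libraries where they do the work, as an engineer would, in place of code of your own. Each camera call takes 0.05 s, during which the arm holds its last target. There are 200 camera calls.

## Task

Stand the square steel caddy gently in the square recess of the wooden stand, fully home, then screw its black lid down clockwise until it is snug: firmly tight on its seal, but not overtightened. Leave the caddy in the stand.

Things in the scene. Friction and masses are not known exactly. Their poses are not given: they have to be found in the camera images.
- jar_center (a point): centre of the steel body of the loose caddy, 0.35 kg, which stands upright on the worktop. The body is a block 56 x 56 mm in plan and 66 mm high, this point half-way up (33 mm above its foot); x and y axes normal to its flat sides, z up. Above it a round neck carries the lid; the body's corners reach out beyond the lid.
- lid_center (a point): centre of the caddy's black round ribbed lid, 50 mm in diameter, 18 mm high, this point half-way up, about 79 mm above the caddy's foot at the start; 4 mm of bare neck shows between lid and body. Already started on its thread, it cannot be pulled off: the caddy may be lifted by body or lid. Clockwise seen from above tightens it; it comes down 5 mm a turn.
- stand_recess (a point): centre of the floor of the square recess in the wooden stand, a block 94 x 94 mm and 26 mm high, screwed to the worktop. The recess is 60 x 60 mm and 20 mm deep, its floor 6 mm above the worktop; x and y axes normal to its walls, z up. It keeps the caddy from turning.
- lid: the same lid, origin at its underside. It turns with a drag of 0.12 N m until, after 0.6 to 2.2 rad, it meets a hidden rubber seal that lies differently every time and must be felt. Then the torque climbs by 1.5 N m per rad: 0.45 to 0.8 N m is snug, over 1.1 overtightened (felt while turning; held still it reads up to 0.12 less). Let go, it eases back a little and stays on the seal.
Not all that is in view belongs to the job. Of the things that look like the part that bears stand_recess, take the one that is farthest from the robot's base at the start.

How it is judged (in metres and radians):
On the way, in this order (a step that is already met when the one before it is completed fails the run):
1. the caddy stands fully home in the recess of the stand (horizontal distance between jar_center and stand_recess below 0.006 m and z of jar_center in the frame of stand_recess below 0.036 m and angle between jar_center's own z axis and vertical below 0.06 rad), for 0.2 s.
2. the lid is screwed down onto its seal until snug (value of joint seal above 0.2 rad), for 0.2 s.
At the end, for the whole second after the job is handed in: The caddy stands upright (within 0.06 rad) and still in the recess, its foot within 3 mm of the recess floor, its centre within 6 mm of the recess centre; the lid, snugged 0.2 rad (0.42 N m) or more past meeting its seal, has eased back by itself and still squeezes the seal by over 0.04 rad (all of step 1 and value of joint seal above 0.04 rad and linear speed of jar below 0.02 m/s); the robot touches nothing.
It fails at once if the lid is overtightened: turned more than 0.66 rad past the point where it meets its seal (a torque of about 1.1 N m) (value of joint seal above 0.66 rad).
It fails at once if the caddy is dropped or slammed into the stand (faster than 0.45 m/s over it) (horizontal distance between jar_center and stand_recess below 0.03 m and z of jar_center in the frame of stand_recess below 0.06 m and linear speed of jar above 0.45 m/s).
It also fails if it takes over 69 s, if anything falls off the work surface, if the arm or the gripper's body presses on something with over 40 N, if the wrist force passes 120 N, or if a joint passes its speed limit or range.

## Working session

There is one attempt and no reset: what is moved stays moved. The work goes in short steps, Python scripts to look and compute and a tool call to move; the robot and the scene stay as the last step left them, time stands still between calls to the robot, and variables do not carry over. Pictures are saved under pics/ and viewed, at most 10 in all, crops included, and the job is handed in when it is done.

Besides the shell and the picture viewer there is one more tool, called after "Emit:" by a JSON object that holds its "op" and its "data". apply_moves: Moves the arm, as the interface text tells. Scaled input: -1 to 1 covers 1000 mm each way for a shift and 90 degrees each way for a turn. Its arguments: {"type":"object","properties":{"targets":{"type":"array","items":{"type":"array","items":{"type":"number"}}},"newtons":{"type":"number"}},"required":["targets"]}

```bash
mkdir -p pics
python3 - <<'E'
from plant import *
import cv2,numpy as np
print(get_state())
for n in("top","side"):
    c=capture(n); np.savez(f"{n}0.npz",**c); cv2.imwrite(f"pics/{n}0.png",c["frame"][:,:,::-1]); print(c["camera_matrix"],c["T"])
E
```

```text
{'time_s': 0.0, 'joints': array([-4.70912823e+01,  2.05907592e+01,  6.35480151e-01, -1.89721209e-02,
       -7.01369964e+01, -1.65065929e+01]), 'qd': array([ 0.03103697,  0.06581895,  0.04975573, -0.04538126,  0.00511868,
        0.03326785]), 'joint_torque': array([-4.33679752e-04, -5.82718134e+01,  2.93046999e+01,  6.99684441e+00,
        6.78255004e-03, -1.45636864e-04]), 'tcp_pos': array([ 0.29992312, -0.60420701,  0.24464687]), 'eef_rot': array([ 1.79906460e+02, -9.12003632e-03, -1.53604328e+02]), 'contact_force': array([-0.76373315, -0.85274849, -0.60505162]), 'moment': array([-0.03740768,  0.02598298,  0.05331725]), 'gripper_force': 0.0, 'gripper_width': 0.08757522358281232}
[[384.33227369   0.         317.41483366]
 [  0.         384.33227369 196.13212329]
 [  0.           0.           1.        ]] [[ 0.02497065 -0.99907472  0.03501677  0.42576579]
 [-0.99968735 -0.02491016  0.0021628   0.04320025]
 [-0.00128853 -0.03505983 -0.99938438  0.91146254]
 [ 0.          0.          0.          1.        ]]
[[503.15838379   0.         322.78389358]
 [  0.         503.15838379 200.00346434]
 [  0.           0.           1.        ]] [[-0.99994722 -0.0097351  -0.00328402  0.4422712 ]
 [-0.00334359  0.61059038 -0.79193952  0.89338332]
 [ 0.00971481 -0.79188674 -0.61059071  0.71240898]
 [ 0.          0.          0.          1.        ]]
```

View pics/top0.png

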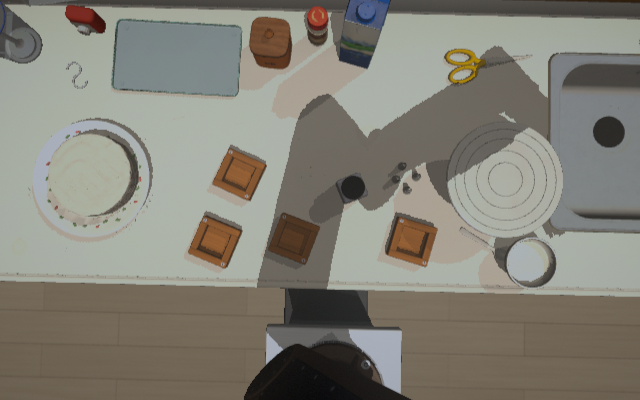

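View pics/side0.png

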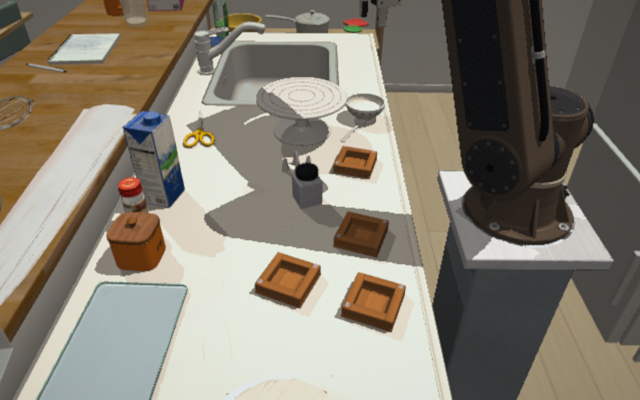

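Candidates for the stand in the top view are (239,174), (215,241), (294,238) and (411,240). The one at (239,174) looks farthest from the base. The caddy is at (352,188), with small dark things next to it at about (405,178).

```bash
cat > h.py <<'E'
import numpy as np,cv2
def cloud(c):
    z=c["range_z"];K=c["camera_matrix"];v,u=np.indices(z.shape)
    p=np.stack([(u-K[0,2])/K[0,0]*z,(v-K[1,2])/K[1,1]*z,z],-1)
    P=p@c["T"][:3,:3].T+c["T"][:3,3]; P[z==0]=np.nan; return P
def rect(Q):
    r=cv2.minAreaRect((Q[:,:2]*1000).astype(np.float32)); return r
E
python3 - <<'E'
from h import *
c=dict(np.load("top0.npz"));P=cloud(c);s=dict(np.load("side0.npz"));S=cloud(s)
for u,v in((239,174),(215,241),(294,238),(411,240)):
    print(u,v,P[v,u].round(4),np.hypot(*P[v,u,:2]).round(3))
    W=P[v-40:v+40,u-40:u+40].reshape(-1,3); q=W[(W[:,2]>.019)&(W[:,2]<.034)&(np.hypot(*(W[:,:2]-P[v,u,:2]).T)<.075)]
    print(len(q),np.median(q[:,2]),rect(q),(q[:,:2].max(0)+q[:,:2].min(0))/2)
for N,A in(("top",P),("side",S)):
    W=A.reshape(-1,3); d=np.hypot(*(W[:,:2]-P[188,352,:2]).T)<.055
    for lo,hi in((.015,.06),(.055,.075),(.08,.1)):
        q=W[d&(W[:,2]>lo)&(W[:,2]<hi)]
        if len(q)>3: print(N,lo,hi,len(q),np.median(q,0).round(4),rect(q))
W=P.reshape(-1,3)
q=W[(abs(W[:,0]-P[178,405,0])<.05)&(abs(W[:,1]-P[178,405,1])<.05)&(W[:,2]>.008)]
print("clutter",q.min(0),q.max(0))
a=cv2.resize(c["frame"][140:220,200:280],(400,400),interpolation=2)
b=cv2.resize(c["frame"][150:230,330:430],(500,400),interpolation=2)
S1=cv2.resize(s["frame"][140:220,250:350],(500,400),interpolation=2)[:, :]
S2=cv2.resize(s["frame"][240:320,245:335],(450,400),interpolation=2)
cv2.imwrite("pics/crops.png",cv2.resize(np.vstack([np.hstack([a,np.zeros((400,50,3),np.uint8),b]),np.hstack([S2,S1])])[:,:,::-1],(713,600)))
E
```

```text
239 174 [0.5053 0.2319 0.005 ] 0.556
987 0.025204803145874366 ((503.3186950683594, 229.0386962890625), (94.76510620117188, 93.8096694946289), 66.68084716796875) [0.50390036 0.22792141]
215 241 [0.3462 0.2827 0.0071] 0.447
1023 0.02514078474280268 ((345.4418029785156, 280.75811767578125), (94.30321502685547, 94.17921447753906), 68.5892333984375) [0.34538824 0.28034616]
294 238 [0.3577 0.0977 0.0054] 0.371
995 0.02534777052902626 ((357.7432556152344, 97.76957702636719), (93.89832305908203, 94.14535522460938), 70.25018310546875) [0.35807121 0.09778432]
411 240 [ 0.36   -0.1769  0.0063] 0.401
1014 0.025461024087278794 ((357.45892333984375, -175.72665405273438), (95.13459777832031, 93.67613220214844), 74.25353240966797) [ 0.35787739 -0.17549539]
top 0.015 0.06 37 [ 0.4642 -0.0061  0.0455] ((475.62921142578125, -30.693439483642578), (55.635528564453125, 56.1837043762207), 23.34742546081543)
top 0.055 0.075 196 [ 0.468  -0.0204  0.0645] ((475.6292419433594, -30.759742736816406), (55.63352966308594, 56.08433532714844), 23.275737762451172)
top 0.08 0.1 432 [ 0.4756 -0.0307  0.0882] ((475.1390686035156, -30.90135383605957), (49.51707458496094, 47.68916702270508), 2.6991963386535645)
side 0.015 0.06 482 [ 0.4739 -0.005   0.0374] ((480.90069580078125, -8.882755279541016), (37.91943359375, 71.34810638427734), 73.40992736816406)
side 0.055 0.075 266 [ 0.4758 -0.008   0.0644] ((475.31793212890625, -25.607723236083984), (55.949363708496094, 55.190887451171875), 22.094940185546875)
side 0.08 0.1 284 [ 0.4758 -0.0232  0.0877] ((476.27490234375, -27.634313583374023), (48.74628829956055, 54.27006149291992), 1.884809970855713)
clutter [ 0.46965164 -0.19244045  0.00819008] [ 0.53949753 -0.13082689  0.03787258]
```

View pics/crops.png

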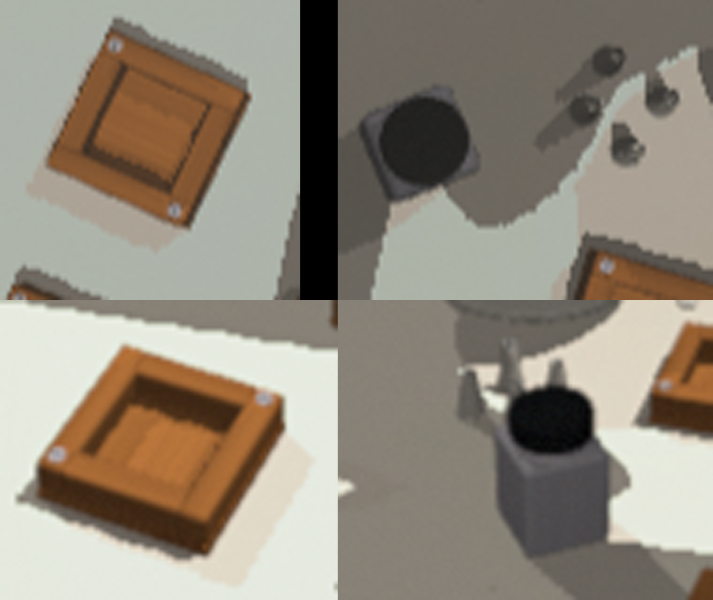

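The top-view stand at (239,174) lies 0.556 m from the base and is the farthest. Its recess is empty, and its top is 94 x 94 mm at z = 25 mm. The caddy at (352,188) measures 56 x 56 mm, yawed 23.3°. The four dark spikes at (405,178) are clear of the fingers. I'll approach above the caddy.

```bash
cat >> h.py <<'E'
def to(x,y,z,yaw):
    from plant import get_state
    s=get_state();p=s["tcp_pos"];w=np.radians(s["eef_rot"][2])
    d=np.array([x,y,z])-p
    print("pos",p.round(4),"rot",s["eef_rot"].round(2),"q",s["joints"].round(1),"F",s["contact_force"].round(1),"M",s["moment"].round(3),"w",round(s["gripper_width"],4),round(s["gripper_force"],1),"t",round(s["time_s"],2))
    dy=(s["eef_rot"][2]-yaw+180)%360-180
    print("tool shift",round(d[0]*np.cos(w)+d[1]*np.sin(w),4),round(d[0]*np.sin(w)-d[1]*np.cos(w),4),round(-d[2],4),"az",round(dy/90,4))
E
python3 - <<'E'
from h import *
P=cloud(dict(np.load("top0.npz"))).reshape(-1,3)
m=(P[:,0]>.25)&(P[:,0]<.65)&(P[:,1]>-.55)&(P[:,1]<.35)&(P[:,0]<.62); i=np.nanargmax(np.where(m,P[:,2],np.nan));print(P[i])
S=cloud(dict(np.load("side0.npz"))).reshape(-1,3);q=S[(S[:,2]>.021)&(S[:,2]<.03)&(np.hypot(S[:,0]-.5035,S[:,1]-.2285)<.07)];print(rect(q))
to(.4755,-.0308,.246,-156.7)
E
```

```text
[ 0.27342898 -0.03320185  0.59265106]
((503.6535339355469, 231.50262451171875), (97.30696105957031, 94.46361541748047), 66.39264678955078)
pos [ 0.2999 -0.6042  0.2447] rot [ 1.7991e+02 -1.0000e-02 -1.5360e+02] q [-47.1  20.6   0.6  -0.  -70.1 -16.5] F [-0.2 -0.3  0.6] M [-0.04  -0.003  0.033] w 0.0874 0.0 t 0.1
tool shift -0.4122 0.4356 -0.0013 az 0.0344
```

Emit:
{"op": "apply_moves", "data": {"targets": [[1,-0.0243,0.0257,0,0,0,0.002],[1,-0.0243,0.0257,0,0,0,0.002],[1,-0.0243,0.0257,0,0,0,0.002],[1,-0.0243,0.0257,0,0,0,0.002],[1,-0.0243,0.0257,0,0,0,0.002],[1,-0.0243,0.0257,0,0,0,0.002],[1,-0.0243,0.0257,0,0,0,0.002],[1,-0.0243,0.0257,0,0,0,0.002],[1,-0.0243,0.0257,0,0,0,0.002],[1,-0.0243,0.0257,0,0,0,0.002],[1,-0.0243,0.0257,0,0,0,0.002],[1,-0.0243,0.0257,0,0,0,0.002],[1,-0.0243,0.0257,0,0,0,0.002],[1,-0.0243,0.0257,0,0,0,0.002],[1,-0.0243,0.0257,0,0,0,0.002],[1,-0.0243,0.0257,0,0,0,0.002],[1,-0.0243,0.0257,0,0,0,0.002],[1,0,0,0,0,0,0],[1,0,0,0,0,0,0],[1,0,0,0,0,0,0]]}}

```text
time_s: 1.77
tcp_pos: [0.4899, -0.0341, 0.2452]
eef_rot: [180.0, -0.1, -156.6]
contact_force: [-0.9, -0.6, -0.6]
gripper_width: 0.0876
gripper_force: 0.0
```

```bash
python3 -c "
from h import *
to(.4755,-.0308,.12,-156.7)"
```

```text
pos [ 0.4899 -0.0341  0.2452] rot [ 1.7999e+02 -5.0000e-02 -1.5660e+02] q [ 19.    3.  -21.9  -0.  -65.1 -85.6] F [-0.9 -0.6 -0.6] M [-0.051  0.026  0.023] w 0.0876 0.0 t 1.77
tool shift 0.0119 0.0087 0.1252 az 0.0011
```

Emit:
{"op": "apply_moves", "data": {"targets": [[1,0.006,0.0044,0.02,0,0,0.0005],[1,0.006,0.0043,0.03,0,0,0.0006],[1,0,0,0.03,0,0,0],[1,0,0,0.03,0,0,0],[1,0,0,0.015,0,0,0],[1,0,0,0,0,0,0],[1,0,0,0,0,0,0],[1,0,0,0,0,0,0]]}}

```text
time_s: 2.43
tcp_pos: [0.4765, -0.0315, 0.1217]
eef_rot: [-180.0, 0.1, -156.8]
contact_force: [0.5, 0.7, 0.6]
gripper_width: 0.0876
gripper_force: 0.0
```

```bash
python3 -c "
from h import *
to(.4755,-.0308,.046,-156.7)"
```

```text
pos [ 0.4765 -0.0315  0.1217] rot [-1.7997e+02  8.0000e-02 -1.5680e+02] q [ 19.9   9.  -33.4   0.  -47.6 -86.7] F [0.5 0.7 0.6] M [-0.026 -0.024 -0.009] w 0.0876 0.0 t 2.43
tool shift 0.0006 0.001 0.0757 az -0.0011
```

Emit:
{"op": "apply_moves", "data": {"newtons": 25, "targets": [[1,0.0005,0.001,0.015,0,0,0],[1,0,0,0.02,0,0,0],[1,0,0,0.02,0,0,0],[1,0,0,0.0205,0,0,0],[1,0,0,0,0,0,0],[1,0,0,0,0,0,0],[1,0,0,0,0,0,0]]}}

```text
time_s: 3.02
tcp_pos: [0.4761, -0.0301, 0.0467]
eef_rot: [-180.0, 0.1, -156.7]
contact_force: [0.9, -0.7, 0.2]
gripper_width: 0.0875
gripper_force: 0.0
```

Run:
```python
from h import *
from plant import capture
to(.4755,-.0308,.046,-156.7)
a=capture("top")["frame"][140:240,300:400];b=capture("side")["frame"][120:220,250:370]
cv2.imwrite("pics/g.png",np.hstack([cv2.resize(a,(350,350)),cv2.resize(b,(420,350))])[:,:,::-1])
```

```text
pos [ 0.4761 -0.0301  0.0467] rot [-1.7997e+02  1.3000e-01 -1.5674e+02] q [ 20.1  15.5 -38.1   0.  -36.3 -86.9] F [ 0.9 -0.7  0.2] M [ 0.01  -0.028 -0.061] w 0.0875 0.0 t 3.02
tool shift 0.0009 -0.0004 0.0007 az -0.0004
```

View pics/g.png

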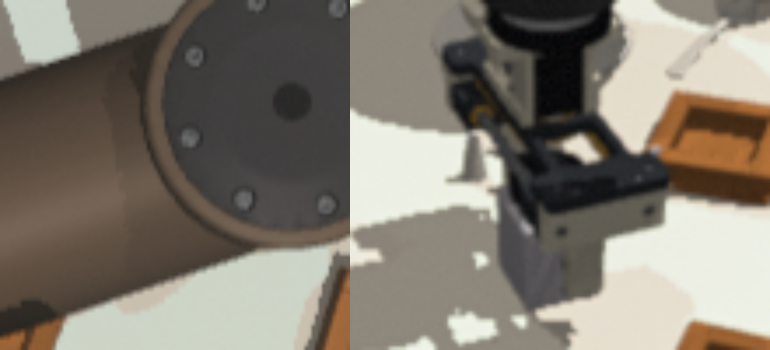

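The arm hides the top view. In the side crop the fingers straddle the caddy at about (565,230), with no contact. I'll close the gripper and lift.

Emit:
{"op": "apply_moves", "data": {"newtons": 25, "targets": [[0,0,0,0,0,0,0],[0,0,0,0,0,0,0],[0,0,0,0,0,0,0],[0,0,0,0,0,0,0],[0,0,0,0,0,0,0],[0,0,0,0,0,0,0],[0,0,0,0,0,0,0],[0,0,0,0,0,0,0]]}}

```text
time_s: 3.78
tcp_pos: [0.4749, -0.0303, 0.0451]
eef_rot: [-180.0, -0.0, -156.8]
contact_force: [-1.3, -0.4, 3.1]
gripper_width: 0.0561
gripper_force: 25.0
```

Emit:
{"op": "apply_moves", "data": {"targets": [[0,0,0,-0.01,0,0,0],[0,0,0,-0.025,0,0,0],[0,0,0,-0.025,0,0,0],[0,0,0,-0.02,0,0,0],[0,0,0,0,0,0,0],[0,0,0,0,0,0,0]]}}

```text
time_s: 4.28
tcp_pos: [0.475, -0.03, 0.1254]
eef_rot: [180.0, 0.1, -156.8]
contact_force: [-0.1, -0.5, -4.5]
gripper_width: 0.0559
gripper_force: 25.0
```

```bash
python3 -c "
from h import *
to(.5033,.229,.126,-113.3)"
```

```text
pos [ 0.475  -0.03    0.1254] rot [ 1.7998e+02  1.0000e-01 -1.5678e+02] q [ 20.1   8.6 -33.3  -0.  -48.1 -86.9] F [-0.1 -0.5 -4.5] M [-0.001  0.115 -0.014] w 0.0559 25.0 t 4.28
tool shift -0.1281 0.2269 -0.0006 az -0.4831
```

Emit:
{"op": "apply_moves", "data": {"newtons": 30, "targets": [[0,-0.008,0.0142,0,0,0,0],[0,-0.016,0.0284,0,0,0,0],[0,-0.016,0.0284,0,0,0,0],[0,-0.016,0.0284,0,0,0,0],[0,-0.016,0.0284,0,0,0,0],[0,-0.016,0.0284,0,0,0,0],[0,-0.016,0.0284,0,0,0,0],[0,-0.016,0.0284,0,0,0,0],[0,-0.008,0.0142,0,0,0,0],[0,0,0,0,0,0,-0.0483],[0,0,0,0,0,0,-0.0483],[0,0,0,0,0,0,-0.0483],[0,0,0,0,0,0,-0.0483],[0,0,0,0,0,0,-0.0483],[0,0,0,0,0,0,-0.0483],[0,0,0,0,0,0,-0.0483],[0,0,0,0,0,0,-0.0483],[0,0,0,0,0,0,-0.0483],[0,0,0,0,0,0,-0.0483],[0,0,0,0,0,0,0]]}}

```text
time_s: 5.95
tcp_pos: [0.5019, 0.2282, 0.1232]
eef_rot: [179.9, -0.2, -113.1]
contact_force: [0.2, -0.2, -3.4]
gripper_width: 0.0562
gripper_force: 30.0
```

Emit:
{"op": "apply_moves", "data": {"targets": [[0,0,0,0,0,0,0],[0,0,0,0,0,0,0],[0,0,0,0,0,0,0]]}}

```text
time_s: 6.2
tcp_pos: [0.5026, 0.2288, 0.1245]
eef_rot: [180.0, -0.0, -113.4]
contact_force: [0.1, -0.4, -3.1]
gripper_width: 0.0559
gripper_force: 30.0
```

Run:
```python
from h import *
from plant import capture
to(.5033,.229,.086,-113.3)
c=capture("side");cv2.imwrite("pics/p.png",cv2.resize(c["frame"][180:330,220:370],(600,600))[:,:,::-1])
```

```text
pos [0.5026 0.2288 0.1245] rot [ 1.7997e+02 -5.0000e-02 -1.1339e+02] q [ 44.8  15.5 -24.   -0.  -50.5 -68.2] F [ 0.1 -0.4 -3.1] M [0.003 0.113 0.002] w 0.0559 30.0 t 6.2
tool shift -0.0005 -0.0006 0.0385 az -0.001
```

View pics/p.png

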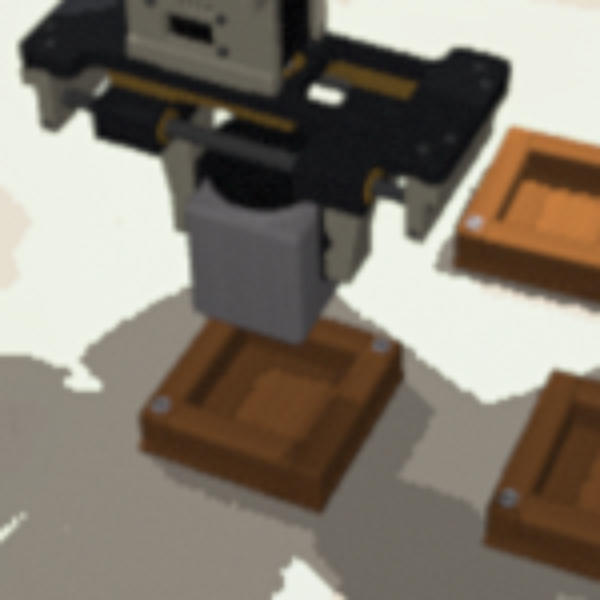

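The caddy hangs upright, parallel to the stand and above its recess. In the crop the caddy's foot is near (250,335) and the recess near (275,400). I'll lower to just above the rim, then go slowly.

Emit:
{"op": "apply_moves", "data": {"targets": [[0,0,0,0.01,0,0,0],[0,0,0,0.015,0,0,0],[0,0,0,0.015,0,0,0],[0,0,0,0.007,0,0,0],[0,0,0,0,0,0,0],[0,0,0,0,0,0,0],[0,0,0,0,0,0,0]]}}

```text
time_s: 6.83
tcp_pos: [0.5033, 0.2293, 0.0786]
eef_rot: [-180.0, 0.0, -113.3]
contact_force: [-0.4, 0.2, -3.1]
gripper_width: 0.0559
gripper_force: 30.0
```

```bash
python3 -c "
from h import *
to(.5033,.229,.076,-113.3)"
```

```text
pos [0.5033 0.2293 0.0786] rot [-1.7997e+02  4.0000e-02 -1.1328e+02] q [ 44.8  18.8 -26.8   0.  -44.4 -68.1] F [-0.4  0.2 -3.1] M [ 0.04   0.08  -0.037] w 0.0559 30.0 t 6.83
tool shift 0.0003 -0.0001 0.0026 az 0.0002
```

Emit:
{"op": "apply_moves", "data": {"targets": [[0,0,0,0.002,0,0,0],[0,0,0,0.002,0,0,0],[0,0,0,0.002,0,0,0],[0,0,0,0.002,0,0,0],[0,0,0,0,0,0,0],[0,0,0,0,0,0,0]]}}

```text
time_s: 7.33
tcp_pos: [0.5028, 0.2289, 0.07]
eef_rot: [180.0, -0.0, -113.3]
contact_force: [-0.8, 0.1, -3.5]
gripper_width: 0.0559
gripper_force: 30.0
```

```bash
python3 -c "
from h import *
to(.5033,.229,.0515,-113.3)"
```

```text
pos [0.5028 0.2289 0.07  ] rot [ 1.7999e+02 -1.0000e-02 -1.1329e+02] q [ 44.8  19.4 -27.2  -0.  -43.4 -68.1] F [-0.8  0.1 -3.5] M [0.049 0.111 0.039] w 0.0559 30.0 t 7.33
tool shift -0.0003 -0.0004 0.0185 az 0.0001
```

Emit:
{"op": "apply_moves", "data": {"targets": [[0,0,0,0.002,0,0,0],[0,0,0,0.002,0,0,0],[0,0,0,0.002,0,0,0],[0,0,0,0,0,0,0],[0,0,0,0,0,0,0]]}}

```text
time_s: 7.75
tcp_pos: [0.5028, 0.2289, 0.0638]
eef_rot: [180.0, -0.0, -113.3]
contact_force: [-0.9, -0.2, -2.6]
gripper_width: 0.0561
gripper_force: 30.0
```

Emit:
{"op": "apply_moves", "data": {"targets": [[0,0,0,0.002,0,0,0],[0,0,0,0.002,0,0,0],[0,0,0,0.002,0,0,0],[0,0,0,0.002,0,0,0],[0,0,0,0,0,0,0],[0,0,0,0,0,0,0]]}}

```text
time_s: 8.25
tcp_pos: [0.5028, 0.2289, 0.0559]
eef_rot: [180.0, -0.0, -113.3]
contact_force: [-0.2, -0.2, -2.7]
gripper_width: 0.0559
gripper_force: 30.0
```

```bash
python3 -c "
from h import *
to(.5033,.229,.0515,-113.3)"
```

```text
pos [0.5028 0.2289 0.0559] rot [ 1.7999e+02 -2.0000e-02 -1.1329e+02] q [ 44.8  20.5 -28.   -0.  -41.5 -68.1] F [-0.2 -0.2 -2.7] M [-0.027  0.085 -0.054] w 0.0559 30.0 t 8.25
tool shift -0.0003 -0.0005 0.0044 az 0.0002
```

Emit:
{"op": "apply_moves", "data": {"targets": [[0,0,0,0.001,0,0,0],[0,0,0,0.001,0,0,0],[0,0,0,0.001,0,0,0],[0,0,0,0.001,0,0,0],[0,0,0,0,0,0,0],[0,0,0,0,0,0,0]]}}

```text
time_s: 8.75
tcp_pos: [0.5028, 0.229, 0.052]
eef_rot: [180.0, -0.0, -113.3]
contact_force: [-0.3, -0.6, -2.6]
gripper_width: 0.0559
gripper_force: 30.0
```

Emit:
{"op": "apply_moves", "data": {"targets": [[0,0,0,0.001,0,0,0],[0,0,0,0,0,0,0],[0,0,0,0,0,0,0]]}}

```text
time_s: 9.0
tcp_pos: [0.503, 0.2291, 0.0512]
eef_rot: [-180.0, 0.0, -113.3]
contact_force: [0.3, 0.4, -1.8]
gripper_width: 0.0558
gripper_force: 30.0
```

Emit:
{"op": "apply_moves", "data": {"targets": [[0,0,0,0.0006,0,0,0],[0,0,0,0.0006,0,0,0],[0,0,0,0,0,0,0],[0,0,0,0,0,0,0]]}}

```text
time_s: 9.33
tcp_pos: [0.503, 0.2291, 0.0511]
eef_rot: [-180.0, 0.0, -113.3]
contact_force: [-4.5, 0.1, 10.5]
gripper_width: 0.0555
gripper_force: 30.0
```

The caddy is on the floor of the recess: +10 N and the depth is right. I'll release it, rise, and turn the wrist back for a long clockwise stroke.

Emit:
{"op": "apply_moves", "data": {"targets": [[0.8,0,0,0,0,0,0],[1,0,0,0,0,0,0],[1,0,0,0,0,0,0],[1,0,0,0,0,0,0],[1,0,0,0,0,0,0],[1,0,0,0,0,0,0],[1,0,0,-0.01,0,0,0],[1,0,0,-0.02,0,0,0],[1,0,0,-0.02,0,0,0],[1,0,0,-0.02,0,0,0],[1,0,0,-0.01,0,0,0],[1,0,0,0,0,0,-0.04],[1,0,0,0,0,0,-0.077],[1,0,0,0,0,0,-0.077],[1,0,0,0,0,0,-0.077],[1,0,0,0,0,0,-0.077],[1,0,0,0,0,0,-0.077],[1,0,0,0,0,0,-0.077],[1,0,0,0,0,0,-0.077],[1,0,0,0,0,0,-0.077]]}}

```text
time_s: 11.0
tcp_pos: [0.5028, 0.2289, 0.1299]
eef_rot: [180.0, 0.0, -53.9]
contact_force: [-0.5, 0.1, -0.1]
gripper_width: 0.0879
gripper_force: 0.0
```

Emit:
{"op": "apply_moves", "data": {"targets": [[1,0,0,0,0,0,-0.077],[1,0,0,0,0,0,-0.077],[1,0,0,0,0,0,-0.077],[1,0,0,0,0,0,-0.077],[1,0,0,0,0,0,-0.077],[1,0,0,0,0,0,-0.077],[1,0,0,0,0,0,-0.077],[1,0,0,0,0,0,-0.077],[1,0,0,0,0,0,-0.077],[1,0,0,0,0,0,-0.077],[1,0,0,0,0,0,-0.077],[1,0,0,0,0,0,-0.077],[1,0,0,0,0,0,-0.077],[1,0,0,0,0,0,-0.077],[1,0,0,0,0,0,-0.077],[1,0,0,0,0,0,-0.04],[1,0,0,0,0,0,0],[1,0,0,0,0,0,0],[1,0,0,0,0,0,0]]}}

```text
time_s: 12.58
tcp_pos: [0.5028, 0.229, 0.1299]
eef_rot: [-180.0, -0.0, 53.2]
contact_force: [-0.4, 0.1, 0.3]
gripper_width: 0.0874
gripper_force: 0.0
```

Run:
```python
from h import *
from plant import capture
to(.503,.2291,.0945,54)
c=capture("side");S=cloud(c).reshape(-1,3)
q=S[(S[:,2]>.068)&(S[:,2]<.075)&(np.hypot(S[:,0]-.503,S[:,1]-.229)<.06)];print(len(q),rect(q))
q=S[(S[:,2]>.085)&(S[:,2]<.098)&(np.hypot(S[:,0]-.503,S[:,1]-.229)<.03)];print(len(q),np.median(q,0))
cv2.imwrite("pics/r.png",cv2.resize(c["frame"][200:320,220:360],(700,600))[:,:,::-1])
```

```text
pos [0.5028 0.229  0.1299] rot [-180.     -0.     53.16] q [ 44.8  15.1 -23.7  -0.  -51.2  98.4] F [-0.4  0.1  0.3] M [-0.158  0.065  0.019] w 0.0874 0.0 t 12.58
tool shift 0.0002 0.0001 0.0354 az -0.0093
242 ((502.6452941894531, 233.85491943359375), (55.22348403930664, 56.16064453125), 68.17500305175781)
516 [0.50240778 0.23726173 0.09396403]
```

View pics/r.png

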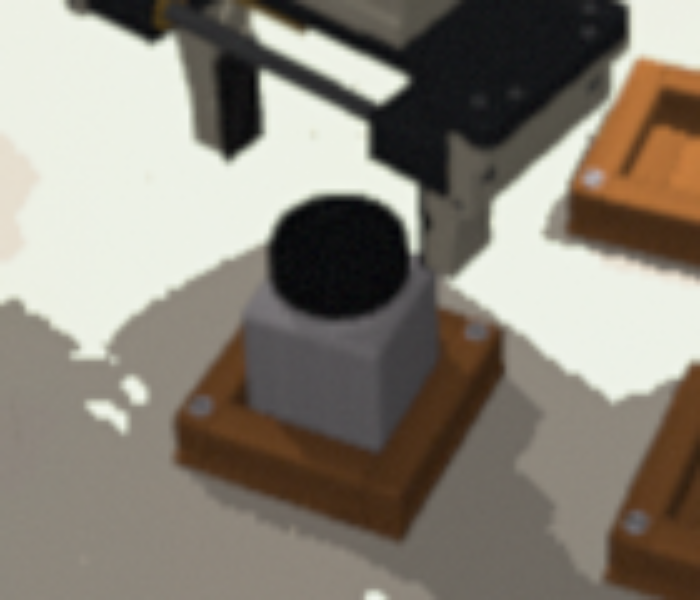

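The caddy sits squarely in the recess (body at (340,370), lid at (340,255)), with body top and lid height as expected. I'll come down onto the lid with the tips just above the body corners and grip it.

Emit:
{"op": "apply_moves", "data": {"newtons": 45, "targets": [[1,0,0,0.01,0,0,0],[1,0,0,0.015,0,0,0],[1,0,0,0.01,0,0,0],[1,0,0,0,0,0,0],[1,0,0,0,0,0,0],[0,0,0,0,0,0,0],[0,0,0,0,0,0,0],[0,0,0,0,0,0,0],[0,0,0,0,0,0,0],[0,0,0,0,0,0,0],[0,0,0,0,0,0,0],[0,0,0,0,0,0,0],[0,0,0,0,0,0,0],[0,0,0,0,0,0,0]]}}

```text
time_s: 13.8
tcp_pos: [0.5028, 0.2292, 0.095]
eef_rot: [-180.0, -0.0, 53.3]
contact_force: [-1.2, 1.5, 2.6]
gripper_width: 0.0486
gripper_force: 45.0
```

```bash
python3 -c "
from h import *
from plant import *
to(.503,.2291,.0945,54);print(get_state()['joint_torque'].round(3))"
```

```text
pos [0.5028 0.2292 0.095 ] rot [-1.7999e+02 -1.0000e-02  5.3300e+01] q [ 44.8  17.5 -25.8  -0.  -46.6  98.5] F [-1.2  1.5  2.6] M [ 0.252  0.759 -0.061] w 0.0486 45.0 t 13.8
tool shift 0.0001 0.0002 0.0005 az -0.0077
[-8.9200e-01 -4.6429e+01  2.2351e+01  5.6060e+00  2.8300e-01  1.1000e-02]
```

Emit:
{"op": "apply_moves", "data": {"targets": [[0,0,0,5e-05,0,0,0.04],[0,0,0,5e-05,0,0,0.04],[0,0,0,5e-05,0,0,0.04],[0,0,0,5e-05,0,0,0.04],[0,0,0,5e-05,0,0,0.04],[0,0,0,5e-05,0,0,0.04],[0,0,0,5e-05,0,0,0.04],[0,0,0,5e-05,0,0,0.04],[0,0,0,0,0,0,0]]}}

```text
time_s: 14.55
tcp_pos: [0.5032, 0.2291, 0.0947]
eef_rot: [180.0, -0.0, 24.4]
contact_force: [0.8, 0.8, 2.1]
gripper_width: 0.0487
gripper_force: 45.0
```

```bash
cat > t.py <<'E'
from plant import *
s=get_state();print("yaw",s["eef_rot"][2].round(2),"q6",s["joints"][5].round(2),"Mz",s["moment"].round(3),"tau",s["joint_torque"].round(3)[[0,5]],"F",s["contact_force"].round(1),"pos",s["tcp_pos"].round(4),round(s["time_s"],2))
E
python3 t.py
```

```text
yaw 24.35 q6 69.55 Mz [-0.128 -0.046 -0.058] tau [ 0.121 -1.103] F [0.8 0.8 2.1] pos [0.5032 0.2291 0.0947] 14.55
```

Emit:
{"op": "apply_moves", "data": {"targets": [[0,0,0,4e-05,0,0,0.032],[0,0,0,4e-05,0,0,0.032],[0,0,0,4e-05,0,0,0.032],[0,0,0,4e-05,0,0,0.032]]}}

```text
time_s: 14.88
tcp_pos: [0.5031, 0.2294, 0.0945]
eef_rot: [-180.0, -0.0, 13.0]
contact_force: [-0.7, 2.3, 1.5]
gripper_width: 0.0485
gripper_force: 45.0
```

```bash
python3 t.py
```

```text
yaw 13.0 q6 58.19 Mz [0.563 0.434 0.125] tau [-1.212  0.863] F [-0.7  2.3  1.5] pos [0.5031 0.2294 0.0945] 14.88
```

Emit:
{"op": "apply_moves", "data": {"targets": [[0,0,0,4e-05,0,0,0.032],[0,0,0,4e-05,0,0,0.032],[0,0,0,4e-05,0,0,0.032]]}}

```text
time_s: 15.13
tcp_pos: [0.5031, 0.2296, 0.0944]
eef_rot: [-180.0, -0.0, 4.4]
contact_force: [-1.9, 2.4, 2.1]
gripper_width: 0.0486
gripper_force: 45.0
```

```bash
python3 t.py
```

```text
yaw 4.36 q6 49.55 Mz [0.752 0.518 0.074] tau [-1.634  0.861] F [-1.9  2.4  2.1] pos [0.5031 0.2296 0.0944] 15.13
```

Emit:
{"op": "apply_moves", "data": {"targets": [[0,0,0,4e-05,0,0,0.032],[0,0,0,4e-05,0,0,0.032],[0,0,0,4e-05,0,0,0.032]]}}

```text
time_s: 15.38
tcp_pos: [0.5033, 0.2298, 0.0943]
eef_rot: [-179.9, -0.1, -4.3]
contact_force: [-1.5, 3.2, 1.9]
gripper_width: 0.0489
gripper_force: 45.0
```

```bash
python3 t.py
```

```text
yaw -4.28 q6 40.91 Mz [1.011 0.558 0.161] tau [-1.913  0.86 ] F [-1.5  3.2  1.9] pos [0.5033 0.2298 0.0943] 15.38
```

Emit:
{"op": "apply_moves", "data": {"targets": [[0,0,0,4e-05,0,0,0.032],[0,0,0,4e-05,0,0,0.032],[0,0,0,4e-05,0,0,0.032]]}}

```text
time_s: 15.63
tcp_pos: [0.5034, 0.23, 0.0943]
eef_rot: [-179.9, -0.1, -12.9]
contact_force: [-0.9, 3.4, 0.7]
gripper_width: 0.049
gripper_force: 45.0
```

```bash
python3 t.py
```

```text
yaw -12.91 q6 32.27 Mz [1.276 0.495 0.194] tau [-2.108  0.86 ] F [-0.9  3.4  0.7] pos [0.5034 0.23   0.0943] 15.63
```

Emit:
{"op": "apply_moves", "data": {"targets": [[0,0,0,4e-05,0,0,0.032],[0,0,0,4e-05,0,0,0.032]]}}

```text
time_s: 15.8
tcp_pos: [0.5034, 0.2301, 0.0942]
eef_rot: [-179.9, -0.0, -18.7]
contact_force: [-0.8, 4.2, 1.9]
gripper_width: 0.0487
gripper_force: 45.0
```

```bash
python3 t.py
```

```text
yaw -18.67 q6 26.51 Mz [1.319 0.468 0.099] tau [-2.231  0.86 ] F [-0.8  4.2  1.9] pos [0.5034 0.2301 0.0942] 15.8
```

Emit:
{"op": "apply_moves", "data": {"targets": [[0,0,0,4e-05,0,0,0.032],[0,0,0,4e-05,0,0,0.032],[0,0,0,4e-05,0,0,0.032]]}}

```text
time_s: 16.05
tcp_pos: [0.5035, 0.2303, 0.0942]
eef_rot: [-179.9, -0.0, -27.3]
contact_force: [-0.5, 3.7, 1.8]
gripper_width: 0.0487
gripper_force: 45.0
```

```bash
python3 t.py
```

```text
yaw -27.31 q6 17.87 Mz [1.489 0.392 0.106] tau [-2.367  0.86 ] F [-0.5  3.7  1.8] pos [0.5035 0.2303 0.0942] 16.05
```

Emit:
{"op": "apply_moves", "data": {"targets": [[0,0,0,4e-05,0,0,0.032],[0,0,0,4e-05,0,0,0.032]]}}

```text
time_s: 16.22
tcp_pos: [0.5036, 0.2303, 0.0942]
eef_rot: [-179.8, -0.0, -33.1]
contact_force: [-0.4, 4.0, 1.6]
gripper_width: 0.0485
gripper_force: 45.0
```

```bash
python3 t.py
```

```text
yaw -33.07 q6 12.11 Mz [1.593 0.346 0.143] tau [-2.432  0.86 ] F [-0.4  4.   1.6] pos [0.5036 0.2303 0.0942] 16.22
```

Emit:
{"op": "apply_moves", "data": {"targets": [[0,0,0,4e-05,0,0,0.032],[0,0,0,4e-05,0,0,0.032],[0,0,0,4e-05,0,0,0.032]]}}

```text
time_s: 16.47
tcp_pos: [0.5037, 0.2305, 0.0941]
eef_rot: [-179.8, 0.0, -41.7]
contact_force: [-0.4, 4.3, 1.2]
gripper_width: 0.0491
gripper_force: 45.0
```

```bash
python3 t.py
```

```text
yaw -41.71 q6 3.47 Mz [1.694 0.279 0.204] tau [-2.473  0.86 ] F [-0.4  4.3  1.2] pos [0.5037 0.2305 0.0941] 16.47
```

Emit:
{"op": "apply_moves", "data": {"targets": [[0,0,0,4e-05,0,0,0.032],[0,0,0,4e-05,0,0,0.032]]}}

```text
time_s: 16.63
tcp_pos: [0.5038, 0.2305, 0.094]
eef_rot: [-179.8, 0.0, -47.5]
contact_force: [-0.6, 4.7, 1.7]
gripper_width: 0.0486
gripper_force: 45.0
```

```bash
python3 t.py
```

```text
yaw -47.47 q6 -2.29 Mz [1.673 0.178 0.126] tau [-2.449  0.86 ] F [-0.6  4.7  1.7] pos [0.5038 0.2305 0.094 ] 16.63
```

Emit:
{"op": "apply_moves", "data": {"targets": [[0,0,0,4e-05,0,0,0.032],[0,0,0,4e-05,0,0,0.032],[0,0,0,4e-05,0,0,0.032]]}}

```text
time_s: 16.88
tcp_pos: [0.5039, 0.2306, 0.0939]
eef_rot: [-179.8, 0.0, -56.1]
contact_force: [0.6, 4.5, 0.3]
gripper_width: 0.0489
gripper_force: 45.0
```

```bash
python3 t.py
```

```text
yaw -56.1 q6 -10.93 Mz [1.775 0.068 0.208] tau [-2.511  0.8  ] F [0.6 4.5 0.3] pos [0.5039 0.2306 0.0939] 16.88
```

Emit:
{"op": "apply_moves", "data": {"targets": [[0,0,0,4e-05,0,0,0.032],[0,0,0,4e-05,0,0,0.032]]}}

```text
time_s: 17.05
tcp_pos: [0.504, 0.2307, 0.0939]
eef_rot: [-179.8, 0.1, -61.8]
contact_force: [-0.0, 3.8, 0.8]
gripper_width: 0.0487
gripper_force: 45.0
```

```bash
python3 t.py
```

```text
yaw -61.84 q6 -16.68 Mz [ 1.789 -0.058  0.281] tau [-2.612  0.702] F [-0.   3.8  0.8] pos [0.504  0.2307 0.0939] 17.05
```

Emit:
{"op": "apply_moves", "data": {"targets": [[0,0,0,4e-05,0,0,0.03],[0,0,0,4e-05,0,0,0.03]]}}

```text
time_s: 17.22
tcp_pos: [0.5042, 0.2308, 0.0939]
eef_rot: [-179.8, 0.1, -67.2]
contact_force: [0.2, 5.1, 1.2]
gripper_width: 0.0488
gripper_force: 45.0
```

```bash
python3 t.py
```

```text
yaw -67.22 q6 -22.07 Mz [ 1.823 -0.287  0.348] tau [-2.64   0.533] F [0.2 5.1 1.2] pos [0.5042 0.2308 0.0939] 17.22
```

Emit:
{"op": "apply_moves", "data": {"targets": [[0,0,0,4e-05,0,0,0.03]]}}

```text
time_s: 17.3
tcp_pos: [0.5042, 0.2308, 0.0939]
eef_rot: [-179.8, 0.1, -69.9]
contact_force: [1.4, 5.2, 0.4]
gripper_width: 0.0489
gripper_force: 45.0
```

```bash
python3 t.py
```

```text
yaw -69.91 q6 -24.76 Mz [ 1.746 -0.292  0.483] tau [-2.627  0.493] F [1.4 5.2 0.4] pos [0.5042 0.2308 0.0939] 17.3
```

Both torque readings put the lid about 0.24 rad past the seal, so I'll turn about 7° more.

Emit:
{"op": "apply_moves", "data": {"targets": [[0,0,0,3e-05,0,0,0.025],[0,0,0,3e-05,0,0,0.025],[0,0,0,3e-05,0,0,0.025]]}}

```text
time_s: 17.55
tcp_pos: [0.5044, 0.2309, 0.0938]
eef_rot: [-179.8, 0.1, -76.6]
contact_force: [1.9, 4.7, 0.6]
gripper_width: 0.0488
gripper_force: 45.0
```

```bash
python3 t.py
```

```text
yaw -76.62 q6 -31.48 Mz [ 1.746 -0.54   0.529] tau [-2.468  0.209] F [1.9 4.7 0.6] pos [0.5044 0.2309 0.0938] 17.55
```

Emit:
{"op": "apply_moves", "data": {"targets": [[0,0,0,0,0,0,0],[0,0,0,0,0,0,0],[0,0,0,0,0,0,0],[0,0,0,0,0,0,0]]}}

```text
time_s: 17.88
tcp_pos: [0.5043, 0.2308, 0.0938]
eef_rot: [-179.8, 0.1, -76.5]
contact_force: [0.9, 4.3, 0.5]
gripper_width: 0.0486
gripper_force: 45.0
```

```bash
python3 t.py
```

```text
yaw -76.52 q6 -31.37 Mz [ 1.838 -0.46   0.366] tau [-2.398 -0.384] F [0.9 4.3 0.5] pos [0.5043 0.2308 0.0938] 17.88
```

The lid is snug: about 0.3–0.4 rad by geometry and torque, held for 0.3 s. I'll release it and rise.

Emit:
{"op": "apply_moves", "data": {"targets": [[0.7,0,0,0,0,0,0],[1,0,0,0,0,0,0],[1,0,0,0,0,0,0],[1,0,0,0,0,0,0],[1,0,0,0,0,0,0],[1,0,0,0,0,0,0],[1,0,0,0,0,0,0],[1,0,0,-0.01,0,0,0],[1,0,0,-0.02,0,0,0],[1,0,0,-0.03,0,0,0],[1,0,0,-0.03,0,0,0],[1,0,0,-0.02,0,0,0],[1,0,0,0,0,0,0],[1,0,0,0,0,0,0],[1,0,0,0,0,0,0],[1,0,0,0,0,0,0]]}}

```text
time_s: 19.22
tcp_pos: [0.5023, 0.2286, 0.2023]
eef_rot: [179.9, -0.0, -76.8]
contact_force: [0.1, 0.0, -1.1]
gripper_width: 0.0874
gripper_force: 0.0
```

```bash
python3 t.py
python3 - <<'E'
from h import *
from plant import capture
c=capture("side");S=cloud(c).reshape(-1,3)
for lo,hi in((.06,.076),(.085,.098)):
  q=S[(S[:,2]>lo)&(S[:,2]<hi)&(np.hypot(S[:,0]-.503,S[:,1]-.229)<.05)];print(len(q),np.median(q,0),rect(q))
cv2.imwrite("pics/e.png",cv2.resize(c["frame"][200:320,220:360],(700,600))[:,:,::-1])
E
```

```text
yaw -76.76 q6 -31.54 Mz [-0.028  0.152 -0.043] tau [0.003 0.001] F [ 0.1  0.  -1.1] pos [0.5023 0.2286 0.2023] 19.22
376 [0.49989617 0.25076956 0.06961435] ((503.8563232421875, 233.14990234375), (55.38091278076172, 56.220298767089844), 62.80474090576172)
496 [0.50334641 0.23597996 0.09260542] ((503.3486022949219, 231.6713409423828), (51.514244079589844, 49.17562484741211), 62.8230094909668)
```

View pics/e.png

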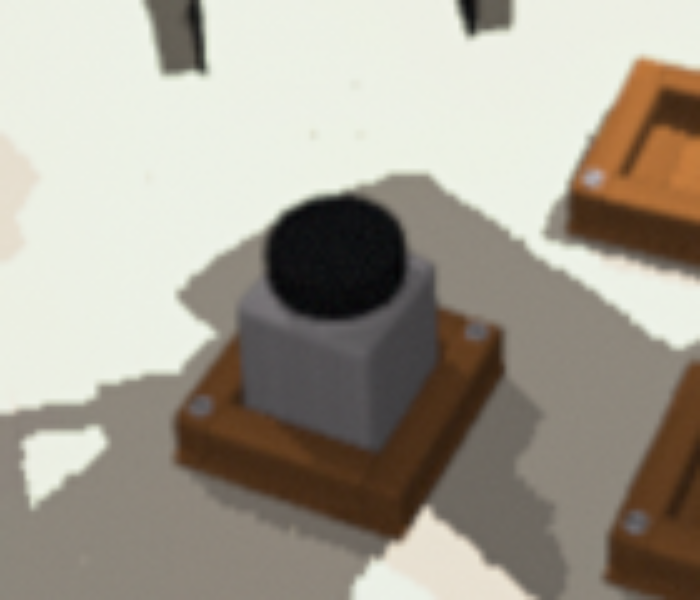

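The caddy is still home. The body turned about 4° in the recess clearance and the lid came down. That slack leaves my snugness estimate at about 0.28 rad with some noise, so I'll regrip, better centred, and confirm the torque.

Emit:
{"op": "apply_moves", "data": {"newtons": 50, "targets": [[1,-0.0015,-0.0024,0.02,0,0,0],[1,0,0,0.03,0,0,0],[1,0,0,0.03,0,0,0],[1,0,0,0.02,0,0,0],[1,0,0,0.0085,0,0,0],[1,0,0,0,0,0,0],[1,0,0,0,0,0,0],[0,0,0,0,0,0,0],[0,0,0,0,0,0,0],[0,0,0,0,0,0,0],[0,0,0,0,0,0,0],[0,0,0,0,0,0,0],[0,0,0,0,0,0,0],[0,0,0,0,0,0,0],[0,0,0,0,0,0,0],[0,0,0,0,0,0,0],[0,0,0,0,0,0,0]]}}

```text
time_s: 20.68
tcp_pos: [0.5049, 0.2311, 0.0948]
eef_rot: [-180.0, 0.0, -76.7]
contact_force: [-0.4, 0.0, 3.7]
gripper_width: 0.0487
gripper_force: 50.0
```

```bash
python3 t.py
```

```text
yaw -76.74 q6 -31.54 Mz [0.017 0.463 0.051] tau [-0.214 -0.02 ] F [-0.4  0.   3.7] pos [0.5049 0.2311 0.0948] 20.68
```

Emit:
{"op": "apply_moves", "data": {"targets": [[0,0,0,3e-05,0,0,0.02],[0,0,0,3e-05,0,0,0.02]]}}

```text
time_s: 20.85
tcp_pos: [0.505, 0.2311, 0.0947]
eef_rot: [-180.0, -0.0, -80.4]
contact_force: [-0.8, -0.5, 2.7]
gripper_width: 0.0484
gripper_force: 50.0
```

```bash
python3 t.py
```

```text
yaw -80.39 q6 -35.2 Mz [-0.094  0.351  0.301] tau [-0.304  0.425] F [-0.8 -0.5  2.7] pos [0.505  0.2311 0.0947] 20.85
```

Emit:
{"op": "apply_moves", "data": {"targets": [[0,0,0,3e-05,0,0,0.02],[0,0,0,3e-05,0,0,0.02]]}}

```text
time_s: 21.02
tcp_pos: [0.5051, 0.2311, 0.0947]
eef_rot: [-180.0, -0.0, -84.0]
contact_force: [0.5, -0.6, 2.9]
gripper_width: 0.0486
gripper_force: 50.0
```

```bash
python3 t.py
```

```text
yaw -83.99 q6 -38.81 Mz [-0.154  0.188  0.376] tau [-0.193  0.249] F [ 0.5 -0.6  2.9] pos [0.5051 0.2311 0.0947] 21.02
```

Emit:
{"op": "apply_moves", "data": {"targets": [[0,0,0,3e-05,0,0,0.02]]}}

```text
time_s: 21.1
tcp_pos: [0.5052, 0.2311, 0.0947]
eef_rot: [-180.0, -0.0, -85.8]
contact_force: [-0.4, -1.0, 3.6]
gripper_width: 0.0488
gripper_force: 50.0
```

```bash
python3 t.py
```

```text
yaw -85.78 q6 -40.61 Mz [-0.17   0.123  0.378] tau [-0.136  0.215] F [-0.4 -1.   3.6] pos [0.5052 0.2311 0.0947] 21.1
```

Emit:
{"op": "apply_moves", "data": {"targets": [[0,0,0,3e-05,0,0,0.02],[0,0,0,3e-05,0,0,0.02],[0,0,0,3e-05,0,0,0.02]]}}

```text
time_s: 21.35
tcp_pos: [0.5053, 0.2311, 0.0946]
eef_rot: [-180.0, -0.0, -91.2]
contact_force: [0.5, -0.3, 3.3]
gripper_width: 0.0489
gripper_force: 50.0
```

```bash
python3 t.py
```

```text
yaw -91.17 q6 -46.0 Mz [-0.323 -0.014  0.532] tau [0.049 0.111] F [ 0.5 -0.3  3.3] pos [0.5053 0.2311 0.0946] 21.35
```

Emit:
{"op": "apply_moves", "data": {"targets": [[0,0,0,3e-05,0,0,0.02]]}}

```text
time_s: 21.43
tcp_pos: [0.5053, 0.2311, 0.0946]
eef_rot: [-179.9, 0.0, -93.0]
contact_force: [0.4, -0.9, 2.8]
gripper_width: 0.0487
gripper_force: 50.0
```

```bash
python3 t.py
```

```text
yaw -92.96 q6 -47.79 Mz [-0.368 -0.133  0.53 ] tau [0.098 0.076] F [ 0.4 -0.9  2.8] pos [0.5053 0.2311 0.0946] 21.43
```

Emit:
{"op": "apply_moves", "data": {"targets": [[0,0,0,3e-05,0,0,0.02],[0,0,0,3e-05,0,0,0.02],[0,0,0,3e-05,0,0,0.02]]}}

```text
time_s: 21.68
tcp_pos: [0.5055, 0.2311, 0.0946]
eef_rot: [-179.9, 0.0, -98.3]
contact_force: [1.9, -1.6, 4.0]
gripper_width: 0.0483
gripper_force: 50.0
```

```bash
python3 t.py
```

```text
yaw -98.34 q6 -53.19 Mz [-0.444 -0.255  0.657] tau [ 0.297 -0.03 ] F [ 1.9 -1.6  4. ] pos [0.5055 0.2311 0.0946] 21.68
```

Emit:
{"op": "apply_moves", "data": {"targets": [[0,0,0,0,0,0,0],[0,0,0,0,0,0,0],[0,0,0,0,0,0,0],[0,0,0,0,0,0,0]]}}

```text
time_s: 22.02
tcp_pos: [0.5054, 0.2311, 0.0946]
eef_rot: [-179.9, 0.0, -98.3]
contact_force: [2.7, -2.4, 4.1]
gripper_width: 0.0488
gripper_force: 50.0
```

```bash
python3 t.py
```

```text
yaw -98.28 q6 -53.1 Mz [-0.717 -0.973  0.507] tau [ 1.189 -0.492] F [ 2.7 -2.4  4.1] pos [0.5054 0.2311 0.0946] 22.02
```

The turning torque reached 0.66 N m, solidly snug, and reads 0.51 held still. I'll release, rise, check and hand in.

Emit:
{"op": "apply_moves", "data": {"targets": [[0.7,0,0,0,0,0,0],[1,0,0,0,0,0,0],[1,0,0,0,0,0,0],[1,0,0,0,0,0,0],[1,0,0,0,0,0,0],[1,0,0,0,0,0,0],[1,0,0,0,0,0,0],[1,0,0,-0.01,0,0,0],[1,0,0,-0.02,0,0,0],[1,0,0,-0.03,0,0,0],[1,0,0,-0.03,0,0,0],[1,0,0,-0.02,0,0,0],[1,0,0,0,0,0,0],[1,0,0,0,0,0,0],[1,0,0,0,0,0,0],[1,0,0,0,0,0,0]]}}

```text
time_s: 23.35
tcp_pos: [0.5043, 0.2306, 0.2034]
eef_rot: [179.9, -0.1, -98.4]
contact_force: [0.5, -0.0, -0.2]
gripper_width: 0.0873
gripper_force: 0.0
```

```bash
python3 t.py
python3 - <<'E'
from h import *
from plant import capture
S=cloud(capture("side")).reshape(-1,3)
for lo,hi in((.06,.076),(.085,.098)):
  q=S[(S[:,2]>lo)&(S[:,2]<hi)&(np.hypot(S[:,0]-.503,S[:,1]-.229)<.05)];print(len(q),np.median(q,0),rect(q))
E
```

```text
yaw -98.36 q6 -53.14 Mz [-0.079  0.073  0.007] tau [ 0.002 -0.   ] F [ 0.5 -0.  -0.2] pos [0.5043 0.2306 0.2034] 23.35
377 [0.49964991 0.2508351  0.06964771] ((503.1239318847656, 232.25418090820312), (58.4195442199707, 55.87561798095703), 61.88322830200195)
498 [0.50346409 0.23598831 0.09242757] ((504.30413818359375, 231.84005737304688), (49.301876068115234, 50.990360260009766), 42.43364715576172)
```

```bash
python3 -c "
from plant import *
print(close_job())"
```

```text
the job is handed in; nothing more can be done
None
```

The caddy stands fully home in the farthest stand (0.556 m from the base), its lid was turned down to about 0.66 N m and released, and the job was handed in at about 23 s; I got no verdict back.

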